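Index the photometer's filter turret, then hold its chamber lid open

TASK

Click the photometer's filter turret on one place clockwise, so that the green filter stands at the white index mark, and let go of it; then lift the sample chamber's lid, which springs shut by itself, and hold it open at 60 degrees so that a colleague can put the blank in. Your program finishes while the arm is still holding the lid at that angle. Do not throw the lid back against its stop, turn the turret past green or the wrong way, or disturb the other things on the bench.

Things in the scene. Friction and masses are not known exactly. Their poses are not given: they have to be found in the camera images.
- photometer: Light grey bench photometer, 320 deep (x) x 380 wide (y), fixed. Origin: centre of its underside; its -x side with sloping console looks towards the robot. Flat deck 85 mm above the bench carries (x, y in mm) the sample chamber under a dark lid, centre (52, 90), the filter turret, axis at (-45, -75), and the lamp house, x 30 to 155, y -180 to -30, top 140 mm above the bench.
- turret_angle (a joint): Turn of the filter turret, rad, growing clockwise seen from above. 0: yellow filter at the index mark (the start); 1.047 (60 degrees): the next click, green at the mark. A sprung roller pulls it into the nearest click: about 0.13 N m starts it out of a click, less and less up to half-way; let go within 25 degrees of a click it snaps home.
- turret: Round black turret, 86 mm across; coloured filters and dots round it. Clockwise, yellow, green, blue, violet, red, orange come to the mark (white on red, on the deck 57 mm from the axis on the robot's side). Origin on its axis, 89 mm above the bench; top face 19 mm higher, with a grey grip bar 70 long (x), 16 wide (y), 29 high, ends over yellow and violet. At 0 its axes are the photometer's.
- turret_grip (a point): Point on the turret's axis inside the grip bar, 131 mm above the bench, 23 mm above the turret's top face and 6 mm below the bar's top: the height to grip at, a finger on each long side of the bar. Axes as turret.
- lid_angle (a joint): Opening of the sample chamber's lid, rad: 0 shut (level), 1.047 open at 60 degrees, stop at 1.70. Weight and spring close it from any angle: about 2.5 N upwards at the handle lifts it, about 2 N holds it at 60 degrees.
- lid: Dark blue-grey lid, 142 deep x 170 wide x 26 mm thick, steel bar handle on its front edge. Origin on its hinge axis, which runs along y behind the chamber at (125, 90, 127) mm in the photometer's frame; shut, its axes are the photometer's and it reaches to x = -145 mm, z 0 to 26. Opening raises the front edge and tips the lid back, away from the robot.
- lid_handle (a point): Middle of the round handle bar, 12 mm thick, 110 long along y between two legs, 42 mm in front (-x) of the lid's front face (36 mm gap), at (-187, 0, 13) mm in the lid's frame. Shut: 140 mm above the bench, 55 above the deck. Can be pinched from above with one finger in the gap (fingers opened only about 40 mm); it turns between the pads as the lid swings.
- lid_hinge (a point): Middle of the lid's hinge axis, 127 mm above the bench. Axes as photometer.
- tube_rack: Bystander: blue-violet tube rack with capped tubes, 85 x 160 x 108 mm, left of the photometer. Origin under its centre.
- agar_plates: Bystander: stack of six cream Petri dishes, 91 mm across, 91 mm high, right of the photometer. Origin under its centre.
- blood_plates: Bystander: stack of four red Petri dishes, 91 mm across, 61 mm high, right of the photometer near its front. Origin under its centre.
- specimen_jar: Bystander: jar with green lid, 54 mm across, 62 mm high, left of the photometer near its front. Origin under its centre.
- forceps: Bystander: steel forceps, 130 x 16 x 7 mm, lying before the photometer. Origin under its centre.

How it is judged:
On the way:
1. turret clicked home with the green filter at the mark (60 degrees, give or take 6) and let go, the lid still shut (value of joint turret_angle between 0.942 and 1.152 rad and value of joint lid_angle below 0.06 rad and contact force between each of the arm, the fingers and turret below 0.2 N), for 0.2 s.
At the end, for the whole second after the job is handed in: The lid stands still, open at 60 degrees (give or take 7), held by the arm alone (it presses on the lid with more than 0.5 N and no bystander touches the lid), and the turret rests in the next click, 60 degrees clockwise of where it started (give or take 6) (value of joint lid_angle between 0.925 and 1.169 rad and velocity of joint lid_angle between -0.1 and 0.1 rad/s and contact force between any of the fingers, the arm and lid above 0.5 N and value of joint turret_angle between 0.942 and 1.152 rad and contact force between lid and tube_rack below 0.1 N and contact force between lid and agar_plates below 0.1 N and contact force between lid and blood_plates below 0.1 N and contact force between lid and specimen_jar below 0.1 N and contact force between lid and forceps below 0.1 N); the arm keeps its last pose, push and grip.
It fails at once if the lid is opened before the turret has been clicked on (value of joint lid_angle above 0.3 rad and value of joint turret_angle below 0.9 rad).
It fails at once if the lid is thrown back against its stop (past 86 degrees) (value of joint lid_angle above 1.5 rad).
It fails at once if the turret is turned well past green (more than 80 degrees) or back from yellow (more than 30 degrees) (value of joint turret_angle above 1.4 rad or value of joint turret_angle below -0.52 rad).
It fails at once if another thing on the bench is shifted by more than 20 mm or tipped (distance of any of tube_rack, agar_plates, blood_plates, specimen_jar, forceps from where it was at the start of the episode above 0.02 m or angle between any of tube_rack, agar_plates, blood_plates, specimen_jar, forceps's own z axis and vertical above 0.3 rad).
It also fails if it takes over 51 s, if anything falls off the work surface, if the arm or the gripper's body presses on something with over 40 N, if the wrist force passes 120 N, or if a joint passes its speed limit or range.

ROBOT

A 6-joint arm with a two-finger parallel gripper is mounted at the origin on the work surface. World frame = base frame: x ahead of the robot, y to its left, z up, the work surface at z = 0. Lengths are in m, angles in rad, forces in N, time in s.
With the tool pointing down it reaches from about 0.325 to 0.9 m from the base axis. Payload 6.1 kg.
Tool frame: the origin (TCP) lies between the finger pads; the fingertips stand 22 mm ahead of it and the grasp point (between the pads) lies 3 mm ahead of it (tcp_to_tips is the distance from the TCP to the fingertips, in m); z points along the fingers, y is the line along which they close (so a half turn about z gives the same grasp; the last joint's range is limited). The gripper opens to 85 mm and grips with 20 to 120 N. Pads are 22 mm wide; open, the fingers measure 114 mm over their backs; the gripper's body (76 mm by 85 mm) begins 54 mm behind the grasp point. The pads swing forward as they close: fully open they stand 13 mm farther back than shut.
Start: joints at [1.169, 0.22, 1.526, -0, 1.395, -0.126], TCP at [0.17, 0.601, 0.253] pointing down, gripper open.
Joint ranges: [-2.98, 2.98], [-0.91, 2.08], [0.09, 2.57], [-1.24, 4.39], [0.2, 2.65], [-2.68, 2.68]. Speed limits (rad/s): [2.57, 2.57, 3.01, 3.14, 3.14, 3.14].

INTERFACE

Orientations are given as a unit quaternion [w, x, y, z].
In Python, from plant import get_state, camera, camera_model, finish_job, find_in, outline_of, spot_point, tcp_to_tips gives the robot as it stands.
- The arm moves only by the tool send_rows, never from a script. Its argument "moves" is a list of rows, each an object of numbers: "tx", "ty", "tz": the shift along the tool's x, y, z in cm; "ax", "ay", "az": the turn, a rotation vector about the tool's x, y, z in rad; "gripper": the opening, from 0 (shut) to 1 (fully open). In form: [{"tx": .., "ty": .., "tz": .., "ax": .., "ay": .., "az": .., "gripper": ..}, ...]. A call has 1 to 10 rows; each row is the pose to reach, as a shift and turn from the pose commanded when the call began, along the tool's axes at that moment; what a row does not reach only later rows make up. A row lasts 1/10 s, in which the tool goes at most 50 mm and 8.59 degrees, less where a joint would pass 70% of its speed; a pose out of reach is approached as far as the arm can. A call with a gripper value outside its range is refused whole. The fingers move at their own pace and stop on an object; "squeeze" is the grip in N (left out, the last holds). Time passes only in rows, so rows that repeat a pose let the fingers close. It gives the time, the measured TCP pose, the force, the opening and the grip force at its end, in the units of the state.
- get_state(): the state, without advancing time (a new reading comes with each control period).
- camera(name): name is "side" or "top"; returns the picture (420x560x3 uint8, blue, green, red); there is no depth.
- camera_model(name): a dict with "camera_matrix" (3x3 intrinsics, pixels), "view" (4x4, takes a point from world to camera coordinates). Camera axes: x right, y up, looking along -z (the intrinsics and any distortion apply to the point x, -y, -z); pixel columns grow to the right and rows downward; lengths in m; the calibration is good to about 2 mm. A picture is of the moment at which its call begins. camera_model takes no time and is no camera call.
- finish_job(): hands the job in; it is judged then, once.
Trained networks look in the newest picture that a camera, given by its name, has taken for a name from the list of things; names that differ only in an ending like _2 or _b are one class to them, and where a whole thing is asked for, a point or a joint stands for the part that bears it (a point fixed in the world has none). Each returns a list of dicts, best first, with "conf" (0 to 1); they miss things now and then, are a little off and sometimes report something else, mostly with a low value. They report only what shows in the picture. A call takes as long as a camera call.
- find_in(camera, thing): "location" ([x, y, z] in m, in the coordinates of the camera as it stood for that picture, good to about 4 mm: the middle of the surface that is visible of it).
- outline_of(camera, thing): "mask" (420x560 bool, what is visible of it).
- spot_point(camera, thing): "location" ([x, y, z] in m, in the coordinates of the camera as it stood for that picture, good to about 4 mm: a listed point, or the origin of a listed thing).
The state is a dict: "t": time; "joints": joint angles; "joint_vel": joint speeds; "tau": joint torques, N m; "position": TCP position; "tcp_rot": TCP orientation; "wrist_force": force on the tool from outside, world axes, zero at the start; "wrist_torque": the same for the moment, N m; "opening": finger opening in m; "finger_force": force on a finger pad.
Only numpy, scipy, OpenCV 4.12 (cv2) and the standard library are available. Lean on these libraries where they do the work, as an engineer would, in place of code of your own. Each camera call takes 0.05 s, during which the arm holds its last target. There are 200 camera calls.

## Working session

There is one attempt and no reset: what is moved stays moved. The work goes in short steps, Python scripts to look and compute and a tool call to move; the robot and the scene stay as the last step left them, time stands still between calls to the robot, and variables do not carry over. Pictures are saved under pics/ and viewed, at most 10 in all, crops included, and the job is handed in when it is done.

Besides the shell and the picture viewer there is one more tool, called after "Emit:" as name([rows], argument=value, ...), one row to a line, values as JSON. send_rows: Moves the arm, as the interface text tells. Its arguments: {"type":"object","properties":{"moves":{"type":"array","items":{"type":"object","properties":{"tx":{"type":"number"},"ty":{"type":"number"},"tz":{"type":"number"},"ax":{"type":"number"},"ay":{"type":"number"},"az":{"type":"number"},"gripper":{"type":"number"}}}},"squeeze":{"type":"number"}},"required":["moves"]}

```bash
mkdir -p pics; cat > h.py <<'E'
import numpy as np, cv2
from plant import *
from scipy.spatial.transform import Rotation as R
def w(cam,p):
    V=np.array(camera_model(cam)["view"]); return (np.linalg.inv(V)@np.r_[p,1])[:3]
def proj(cam,P):
    m=camera_model(cam);V=np.array(m["view"]);c=V@np.r_[P,1];q=np.array(m["camera_matrix"])@np.array([c[0],-c[1],-c[2]]);return q[:2]/q[2]
def ray(cam,u,v):
    m=camera_model(cam);Vi=np.linalg.inv(np.array(m["view"]));d=np.linalg.inv(np.array(m["camera_matrix"]))@np.array([u,v,1]);return Vi[:3,3],Vi[:3,:3]@np.array([d[0],-d[1],-d[2]])
def rot(q): return R.from_quat(np.r_[q[1:],q[0]])
E
python3 - <<'E'
from h import *
np.set_printoptions(precision=4,suppress=True)
s=get_state();print(s); print(camera_model("top").keys())
ims=[]
for c in ("side","top"):
    im=camera(c);cv2.imwrite(f"pics/{c}0.png",im)
    for t in ["turret_grip","lid_handle","lid_hinge","photometer","turret"]:
        for d in spot_point(c,t)[:2]: print(c,t,d["conf"],w(c,d["location"]))
    for t in ["tube_rack","agar_plates","blood_plates","specimen_jar","forceps"]:
        for d in spot_point(c,t)[:1]: print(c,t,d["conf"],w(c,d["location"]))
E
```

```text
{'t': 0.0, 'joints': array([ 1.1689,  0.2212,  1.5276,  0.    ,  1.3947, -0.1261]), 'joint_vel': array([ 0.0003,  0.0007,  0.0016, -0.0011, -0.0022, -0.0006]), 'tau': array([  0.0001, -49.6894, -38.9398,   0.    ,   0.011 ,  -0.    ]), 'position': array([0.17  , 0.6009, 0.2522]), 'tcp_rot': array([-0.0003,  0.1375,  0.9905, -0.0009]), 'wrist_force': array([0.0105, 0.6652, 0.0864]), 'wrist_torque': array([0.0467, 0.033 , 0.0228]), 'finger_force': 0.0, 'opening': 0.08537308974624201}
dict_keys(['camera_matrix', 'view'])
side turret_grip 0.9 [ 0.4939 -0.133   0.1266]
side lid_handle 0.9 [0.4916 0.0415 0.1405]
side lid_hinge 0.73 [0.68   0.0182 0.1233]
side photometer 0.76 [ 0.5467 -0.06   -0.0012]
side turret 0.97 [ 0.4942 -0.1287  0.0861]
side tube_rack 0.81 [ 0.5382  0.2489 -0.001 ]
side agar_plates 0.55 [ 0.5891 -0.3399 -0.002 ]
side blood_plates 0.74 [ 0.464  -0.3234 -0.0019]
side specimen_jar 0.77 [0.4023 0.2102 0.0001]
side forceps 0.45 [ 0.3403 -0.0271 -0.0007]
top turret_grip 0.64 [ 0.4941 -0.1324  0.1319]
top lid_handle 0.83 [0.492  0.0363 0.14  ]
top lid_handle 0.22 [ 0.4959 -0.1305  0.0877]
top lid_hinge 0.65 [0.6825 0.0173 0.1266]
top lid_hinge 0.17 [ 0.492  -0.1256  0.1322]
top photometer 0.59 [ 0.549  -0.0596 -0.0025]
top photometer 0.15 [ 0.4646 -0.3188 -0.0022]
top turret 0.71 [ 0.4952 -0.129   0.0919]
top tube_rack 0.75 [0.5428 0.2447 0.0016]
top agar_plates 0.91 [ 0.5869 -0.3397 -0.0038]
top blood_plates 0.74 [ 0.4627 -0.3215 -0.0025]
top specimen_jar 0.79 [0.4011 0.2083 0.0005]
top forceps 0.84 [ 0.3442 -0.027  -0.0027]
```

```bash
cat >> h.py <<'E'
def fit(L,Wd):
    L=np.array(L);Wd=np.array(Wd);a=L.mean(0);b=Wd.mean(0);l=L-a;q=Wd-b
    y=np.arctan2((l[:,0]*q[:,1]-l[:,1]*q[:,0]).sum(),(l*q).sum());c,s=np.cos(y),np.sin(y);M=np.array([[c,-s],[s,c]])
    return y,b-M@a,M
E
python3 - <<'E'
from h import *
np.set_printoptions(precision=4,suppress=True)
loc={"turret_grip":(-.045,-.075),"lid_handle":(-.062,.09),"lid_hinge":(.125,.09),"photometer":(0,0),"turret":(-.045,-.075)}
W={k:[] for k in loc}
for i in range(3):
  for c in ("side","top"):
    im=camera(c)
    for t in loc:
        d=spot_point(c,t)
        if d and d[0]["conf"]>.4: W[t].append(w(c,d[0]["location"]))
L=[loc[k] for k in loc for _ in W[k]];P=[p[:2] for k in loc for p in W[k]]
y,t,M=fit(L,P);print("yaw",y,"org",t)
for k in loc: print(k,np.mean(W[k],0),t+M@loc[k])
# overlays to check
for c in ("side","top"):
    im=cv2.imread(f"pics/{c}0.png")
    for l,z in [((-.045,-.075),.137),((-.01,-.075),.137),((-.08,-.075),.137),((-.062,.09),.14),((-.062,.145),.14),((-.062,.035),.14),((-.16,.19),0.0),((-.16,-.19),0.),((.03,-.18),.14),((.03,-.03),.14),((-.102,-.075),.085)]:
        q=proj(c,np.r_[t+M@l,z]);cv2.circle(im,tuple(int(round(v)) for v in q),2,(255,0,255),-1)
    cv2.imwrite(f"pics/{c}1.png",im)
E
```

```text
yaw -0.028159904864906136 org [ 0.5355 -0.06  ]
turret_grip [ 0.494  -0.1296  0.1289] [ 0.4884 -0.1337]
lid_handle [0.4916 0.0373 0.1404] [0.4761 0.0317]
lid_hinge [0.6244 0.0113 0.1054] [0.663  0.0264]
photometer [ 0.5478 -0.0601 -0.0024] [ 0.5355 -0.06  ]
turret [ 0.4946 -0.1272  0.0881] [ 0.4884 -0.1337]
```

View pics/side1.png

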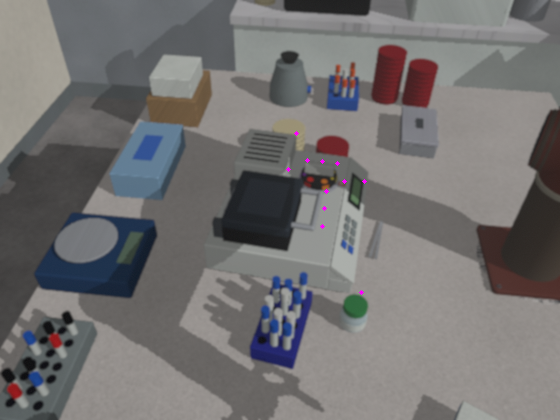

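View pics/top1.png

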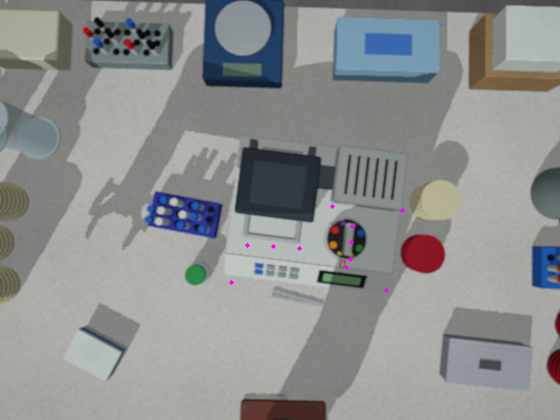

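```bash
python3 - <<'E'
from h import *
np.set_printoptions(precision=4,suppress=True)
loc={"turret_grip":(-.045,-.075),"lid_handle":(-.062,.09),"lid_hinge":(.125,.09),"photometer":(0,0),"turret":(-.045,-.075)}
zz={"turret_grip":.131,"lid_handle":.14,"lid_hinge":.127,"photometer":0,"turret":.089}
W={k:[] for k in loc}
for i in range(2):
  for c in ("side","top"):
    im=camera(c)
    for t in loc:
        for d in spot_point(c,t):
          p=w(c,d["location"])
          if d["conf"]>.4 and abs(p[2]-zz[t])<.012: W[t].append(p)
W["lid_hinge"]=[p for p in W["lid_hinge"] if p[0]>.65]
L=[loc[k] for k in loc for _ in W[k]];P=[p[:2] for k in loc for p in W[k]]
y,t,M=fit(L,P);print("yaw",y,"org",t)
for k in loc: print(k,len(W[k]),np.mean(W[k],0),t+M@loc[k])
# bar axis by two views
for c in ("side","top"):
    im=cv2.imread(f"pics/{c}0.png")
    for l,z in [((-.045,-.075),.137),((-.01,-.075),.137),((-.08,-.075),.137),((-.062,.09),.14),((-.062,.145),.14),((-.062,.035),.14),((-.16,.19),0.0),((-.16,-.19),0.),((.03,-.18),.14),((.03,-.03),.14),((-.102,-.075),.085)]:
        q=proj(c,np.r_[t+M@l,z]);cv2.circle(im,tuple(int(round(v*4)) for v in q),4,(255,0,255),-1,shift=2)
    x0,y0=(200,110) if c=="side" else (210,130)
    cv2.imwrite(f"pics/{c}2.png",cv2.resize(im[y0:y0+180,x0:x0+200],None,fx=3.2,fy=3.2,interpolation=cv2.INTER_CUBIC))
E
```

```text
yaw -0.057166245373539884 org [ 0.5548 -0.0368]
turret_grip 5 [ 0.5309 -0.101   0.1288] [ 0.5056 -0.1091]
lid_handle 3 [0.4932 0.0401 0.1399] [0.498  0.0566]
lid_hinge 4 [0.6799 0.0198 0.1265] [0.6847 0.0459]
photometer 5 [ 0.5448  0.001  -0.001 ] [ 0.5548 -0.0368]
turret 4 [ 0.4949 -0.1282  0.0879] [ 0.5056 -0.1091]
```

View pics/side2.png

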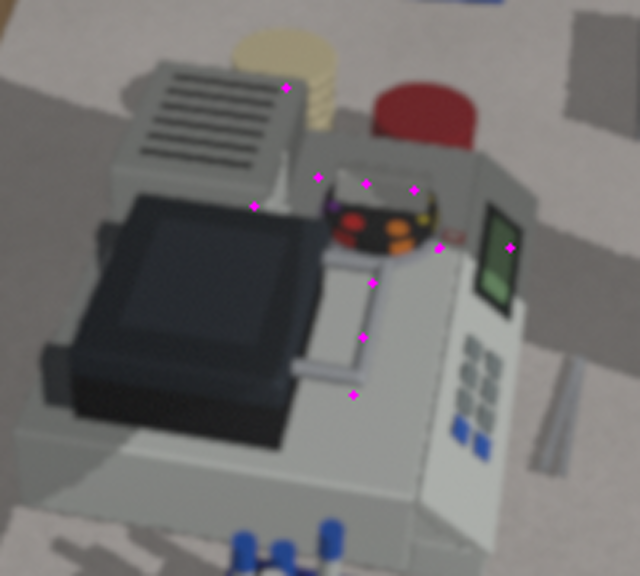

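View pics/top2.png

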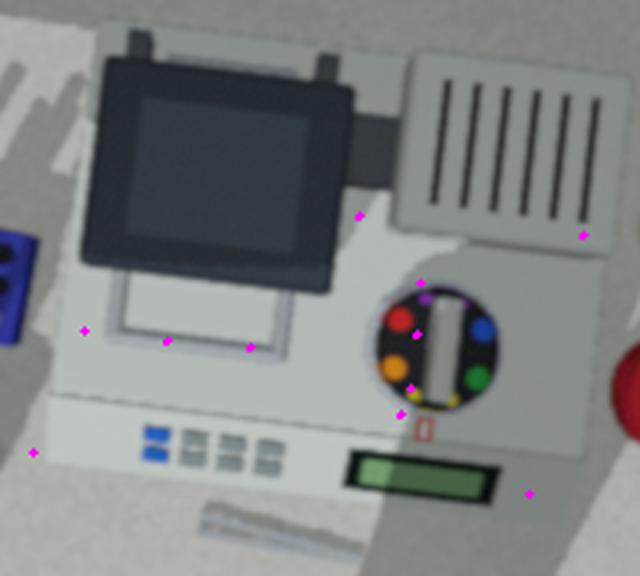

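```bash
python3 - <<'E'
from h import *
np.set_printoptions(precision=4,suppress=True)
L=[(-.045,-.075),(-.062,.09),(.125,.09),(0,0)]
P=[(.4947,-.1288),(.4920,.0390),(.6808,.0182),(.5476,-.0600)]
y,t,M=fit(L,P);print("yaw",y,"org",t)
for l,p in zip(L,P): print(p,t+M@l)
ims=[]
for c in ("side","top"):
    im=cv2.imread(f"pics/{c}0.png")
    x0,y0=(200,110) if c=="side" else (210,130)
    im=cv2.resize(im[y0:y0+180,x0:x0+200],None,fx=4,fy=4,interpolation=cv2.INTER_CUBIC)
    for l,z in [((-.01,-.075),.137),((-.08,-.075),.137),((-.062,.145),.14),((-.062,.035),.14),((.03,-.18),.14),((.03,-.03),.14),((.155,-.03),.14),((-.102,-.075),.085),((-.02,.175),.153),((-.02,.005),.153)]:
        q=(proj(c,np.r_[t+M@l,z])-[x0,y0]+.5)*4;cv2.circle(im,tuple(int(round(v)) for v in q),2,(255,0,255),-1)
    ims.append(im[40:440,80 if c=="side" else 80:][:, :640]);
cv2.imwrite("pics/b3.png",np.vstack([cv2.resize(i,None,fx=.75,fy=.75) for i in ims]))
E
```

```text
yaw -0.09954729221116214 org [ 0.5467 -0.0586]
(0.4947, -0.1288) [ 0.4945 -0.1287]
(0.492, 0.039) [0.4939 0.0371]
(0.6808, 0.0182) [0.68   0.0186]
(0.5476, -0.06) [ 0.5467 -0.0586]
```

View pics/b3.png

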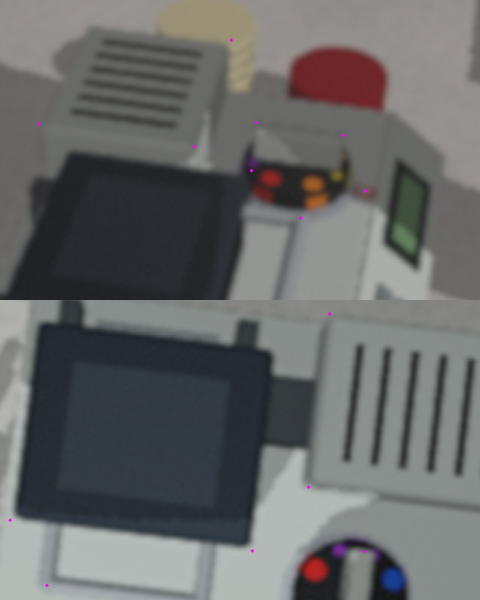

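The pose is consistent across the two views (yaw about -0.1): the turret bar is near (0.4945, -0.129), its top at side-crop (300,130), and the handle is near (0.494, 0.037). I'll approach above the turret.

```bash
cat >> h.py <<'E'
def go(pos,yaw,tilt=0,tq=-.0995):
    """tilt: + leans as lid opens, about photometer y"""
    s=get_state();A=rot(s["tcp_rot"]);c,n=np.cos(yaw),np.sin(yaw)
    B=R.from_matrix(np.array([[-n,c,0],[c,n,0],[0,0,-1]]))
    B=R.from_rotvec(tilt*np.array([-np.sin(tq),np.cos(tq),0]))*B
    d=A.inv().apply(np.array(pos)-s["position"])*100
    print("t",s["t"],"pos",s["position"],"shift cm",d.round(2),"turn",(A.inv()*B).as_rotvec().round(3),"F",s["wrist_force"].round(1),"op",s["opening"])
E
python3 -c "
from h import *
go((.4945,-.129,.23),np.pi/2-.0995)"
```

```text
t 4.1 pos [0.17020301 0.60136084 0.2532684 ] shift cm [-51.1  -61.44   2.33] turn [-0.    -0.    -0.176] F [ 0.3 -1.4  0.2] op 0.08539971319450643
```

Emit:
send_rows([
  {"tx":-51.1,"ty":-61.4,"tz":2.3,"az":-0.176,"gripper":1},
  {"tx":-51.1,"ty":-61.4,"tz":2.3,"az":-0.176,"gripper":1},
  {"tx":-51.1,"ty":-61.4,"tz":2.3,"az":-0.176,"gripper":1},
  {"tx":-51.1,"ty":-61.4,"tz":2.3,"az":-0.176,"gripper":1},
  {"tx":-51.1,"ty":-61.4,"tz":2.3,"az":-0.176,"gripper":1},
  {"tx":-51.1,"ty":-61.4,"tz":2.3,"az":-0.176,"gripper":1},
  {"tx":-51.1,"ty":-61.4,"tz":2.3,"az":-0.176,"gripper":1},
  {"tx":-51.1,"ty":-61.4,"tz":2.3,"az":-0.176,"gripper":1},
  {"tx":-51.1,"ty":-61.4,"tz":2.3,"az":-0.176,"gripper":1},
  {"tx":-51.1,"ty":-61.4,"tz":2.3,"az":-0.176,"gripper":1},
])

```text
validation failed for argument at $.mo...
```

```bash
python3 -c "
from h import *
go((.4945,-.129,.20),np.pi/2-.0995)"
```

```text
t 4.1 pos [0.17020301 0.60136084 0.2532684 ] shift cm [-51.1  -61.44   5.33] turn [-0.    -0.    -0.176] F [ 0.3 -1.4  0.2] op 0.08539971319450643
```

Emit:
send_rows([
  {"tx":-4,"ty":-4.8,"tz":0.4,"az":0,"gripper":1},
  {"tx":-8,"ty":-9.6,"tz":0.8,"az":-0.05,"gripper":1},
  {"tx":-12,"ty":-14.4,"tz":1.2,"az":-0.1,"gripper":1},
  {"tx":-16,"ty":-19.2,"tz":1.6,"az":-0.15,"gripper":1},
  {"tx":-20,"ty":-24,"tz":2,"az":-0.17,"gripper":1},
  {"tx":-24,"ty":-28.8,"tz":2,"az":-0.17,"gripper":1},
])

```text
validation failed for argument at $.mo...
```

```bash
python3 -c "
from h import *
go((.4945,-.129,.23),np.pi/2-.0995)"
```

```text
t 4.1 pos [0.17020301 0.60136084 0.2532684 ] shift cm [-51.1  -61.44   2.33] turn [-0.    -0.    -0.176] F [ 0.3 -1.4  0.2] op 0.08539971319450643
```

Emit:
send_rows([
  {"tx":-4,"ty":-4.8,"tz":0.4,"ax":0,"ay":0,"az":0,"gripper":1},
])

```text
t: 4.2
position: [0.1892, 0.5583, 0.2494]
tcp_rot: [-0.001, 0.136, 0.991, 0.001]
wrist_force: [1.8, -0.9, 0.4]
opening: 0.0854
finger_force: 0.0
```

All seven fields are needed.

Emit:
send_rows([
  {"tx":-47.1,"ty":-56.6,"tz":1.9,"ax":0,"ay":0,"az":-0.176,"gripper":1},
  {"tx":-47.1,"ty":-56.6,"tz":1.9,"ax":0,"ay":0,"az":-0.176,"gripper":1},
  {"tx":-47.1,"ty":-56.6,"tz":1.9,"ax":0,"ay":0,"az":-0.176,"gripper":1},
  {"tx":-47.1,"ty":-56.6,"tz":1.9,"ax":0,"ay":0,"az":-0.176,"gripper":1},
  {"tx":-47.1,"ty":-56.6,"tz":1.9,"ax":0,"ay":0,"az":-0.176,"gripper":1},
  {"tx":-47.1,"ty":-56.6,"tz":1.9,"ax":0,"ay":0,"az":-0.176,"gripper":1},
  {"tx":-47.1,"ty":-56.6,"tz":1.9,"ax":0,"ay":0,"az":-0.176,"gripper":1},
  {"tx":-47.1,"ty":-56.6,"tz":1.9,"ax":0,"ay":0,"az":-0.176,"gripper":1},
  {"tx":-47.1,"ty":-56.6,"tz":1.9,"ax":0,"ay":0,"az":-0.176,"gripper":1},
  {"tx":-47.1,"ty":-56.6,"tz":1.9,"ax":0,"ay":0,"az":-0.176,"gripper":1},
])

```text
t: 5.2
position: [0.394, 0.0972, 0.2377]
tcp_rot: [0.001, 0.05, 0.999, 0.0]
wrist_force: [0.8, 0.1, 0.9]
opening: 0.0849
finger_force: 0.0
```

```bash
python3 -c "
from h import *
go((.4945,-.129,.23),np.pi/2-.0995)"
```

```text
t 5.2 pos [0.39399001 0.09720664 0.23770431] shift cm [-12.25 -21.51   0.78] turn [ 0.     0.002 -0.   ] F [0.8 0.1 0.9] op 0.08491803983711237
```

Emit:
send_rows([
  {"tx":-12.25,"ty":-21.5,"tz":0.8,"ax":0,"ay":0,"az":0,"gripper":1},
  {"tx":-12.25,"ty":-21.5,"tz":0.8,"ax":0,"ay":0,"az":0,"gripper":1},
  {"tx":-12.25,"ty":-21.5,"tz":0.8,"ax":0,"ay":0,"az":0,"gripper":1},
  {"tx":-12.25,"ty":-21.5,"tz":0.8,"ax":0,"ay":0,"az":0,"gripper":1},
  {"tx":-12.25,"ty":-21.5,"tz":0.8,"ax":0,"ay":0,"az":0,"gripper":1},
  {"tx":-12.25,"ty":-21.5,"tz":0.8,"ax":0,"ay":0,"az":0,"gripper":1},
  {"tx":-12.25,"ty":-21.5,"tz":0.8,"ax":0,"ay":0,"az":0,"gripper":1},
  {"tx":-12.25,"ty":-21.5,"tz":0.8,"ax":0,"ay":0,"az":0,"gripper":1},
])

```text
t: 6.0
position: [0.4935, -0.1262, 0.2291]
tcp_rot: [-0.0, 0.05, 0.999, 0.0]
wrist_force: [-1.2, 0.3, -0.2]
opening: 0.0853
finger_force: 0.0
```

```bash
python3 -c "
from h import *
go((.4945,-.129,.136),np.pi/2-.0995)"
```

```text
t 6.0 pos [ 0.49353954 -0.12621715  0.22905964] shift cm [-0.13 -0.27  9.31] turn [ 0.001 -0.001  0.   ] F [-1.2  0.3 -0.2] op 0.08534116713841727
```

Emit:
send_rows([
  {"tx":-0.1,"ty":-0.2,"tz":3,"ax":0,"ay":0,"az":0,"gripper":1},
  {"tx":-0.1,"ty":-0.2,"tz":6,"ax":0,"ay":0,"az":0,"gripper":0.7},
  {"tx":-0.1,"ty":-0.2,"tz":8,"ax":0,"ay":0,"az":0,"gripper":0.45},
  {"tx":-0.1,"ty":-0.2,"tz":9.3,"ax":0,"ay":0,"az":0,"gripper":0.45},
  {"tx":-0.1,"ty":-0.2,"tz":9.3,"ax":0,"ay":0,"az":0,"gripper":0.45},
  {"tx":-0.1,"ty":-0.2,"tz":9.3,"ax":0,"ay":0,"az":0,"gripper":0.45},
], squeeze=25)

```text
t: 6.6
position: [0.4952, -0.1286, 0.1371]
tcp_rot: [0.001, 0.049, 0.999, -0.0]
wrist_force: [0.6, -0.3, -0.1]
opening: 0.0383
finger_force: 0.0
```

```bash
python3 - <<'E'
from h import *
go((.4945,-.129,.136),np.pi/2-.0995)
ims=[]
for c,(x,y) in (("side",(260,110)),("top",(290,180))):
    im=camera(c); ims.append(cv2.resize(im[y:y+110,x:x+110],None,fx=3.6,fy=3.6,interpolation=cv2.INTER_CUBIC))
cv2.imwrite("pics/n1.png",np.hstack(ims))
E
```

```text
t 6.6 pos [ 0.49517806 -0.12861638  0.13712269] shift cm [ 0.06 -0.04  0.11] turn [-0.     0.001  0.001] F [ 0.6 -0.3 -0.1] op 0.03828131471702388
```

View pics/n1.png

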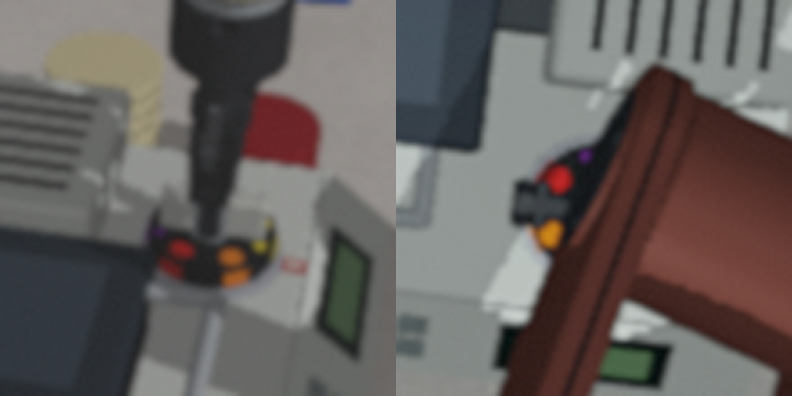

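In the side crop the near finger (208,215) stands before the bar's middle (165–275), and the top view puts it level with the turret axis. I'll close the gripper.

Emit:
send_rows([
  {"tx":0,"ty":0,"tz":0.1,"ax":0,"ay":0,"az":0,"gripper":0},
  {"tx":0,"ty":0,"tz":0.1,"ax":0,"ay":0,"az":0,"gripper":0},
  {"tx":0,"ty":0,"tz":0.1,"ax":0,"ay":0,"az":0,"gripper":0},
  {"tx":0,"ty":0,"tz":0.1,"ax":0,"ay":0,"az":0,"gripper":0},
  {"tx":0,"ty":0,"tz":0.1,"ax":0,"ay":0,"az":0,"gripper":0},
], squeeze=25)

```text
t: 7.2
position: [0.4955, -0.1284, 0.1364]
tcp_rot: [0.001, 0.05, 0.999, 0.001]
wrist_force: [-0.4, 4.9, 5.3]
opening: 0.0153
finger_force: 27.7
```

```bash
python3 -c "
from h import *
go((.4945,-.129,.136),np.pi/2-.0995);s=get_state();print(s['wrist_torque'])"
```

```text
t 7.2 pos [ 0.49553317 -0.12839259  0.13641553] shift cm [ 0.1  -0.07  0.04] turn [ 0.001  0.002 -0.   ] F [-0.4  4.9  5.3] op 0.01533687171007482
[ 0.70151829 -0.01668106  0.02227222]
```

Emit:
send_rows([
  {"tx":0,"ty":0,"tz":0,"ax":0,"ay":0,"az":0.1,"gripper":0},
  {"tx":0,"ty":0,"tz":0,"ax":0,"ay":0,"az":0.2,"gripper":0},
  {"tx":0,"ty":0,"tz":0,"ax":0,"ay":0,"az":0.3,"gripper":0},
  {"tx":0,"ty":0,"tz":0,"ax":0,"ay":0,"az":0.4,"gripper":0},
  {"tx":0,"ty":0,"tz":0,"ax":0,"ay":0,"az":0.5,"gripper":0},
], squeeze=35)

```text
t: 7.7
position: [0.4955, -0.1285, 0.1364]
tcp_rot: [0.001, 0.297, 0.955, 0.001]
wrist_force: [-0.6, 4.4, 4.6]
opening: 0.0154
finger_force: 36.2
```

```bash
python3 -c "
from h import *
go((.4945,-.129,.136),np.pi/2-.0995-1.047);s=get_state();print(s['wrist_torque'])"
```

```text
t 7.7 pos [ 0.49547893 -0.12848503  0.13641716] shift cm [ 0.05 -0.1   0.04] turn [0.002 0.    0.543] F [-0.6  4.4  4.6] op 0.015415545583415074
[0.61553951 0.16953232 0.20865436]
```

Emit:
send_rows([
  {"tx":0,"ty":0,"tz":0,"ax":0,"ay":0,"az":0.11,"gripper":0},
  {"tx":0,"ty":0,"tz":0,"ax":0,"ay":0,"az":0.22,"gripper":0},
  {"tx":0,"ty":0,"tz":0,"ax":0,"ay":0,"az":0.33,"gripper":0},
  {"tx":0,"ty":0,"tz":0,"ax":0,"ay":0,"az":0.44,"gripper":0},
  {"tx":0,"ty":0,"tz":0,"ax":0,"ay":0,"az":0.547,"gripper":0},
  {"tx":0,"ty":0,"tz":0,"ax":0,"ay":0,"az":0.547,"gripper":0},
  {"tx":0,"ty":0,"tz":0,"ax":0,"ay":0,"az":0.547,"gripper":0},
], squeeze=35)

```text
t: 8.4
position: [0.4954, -0.1285, 0.1364]
tcp_rot: [0.0, 0.543, 0.84, 0.001]
wrist_force: [-0.0, 5.4, 5.2]
opening: 0.0149
finger_force: 36.2
```

Emit:
send_rows([
  {"tx":0,"ty":0,"tz":0,"ax":0,"ay":0,"az":0,"gripper":0.5},
  {"tx":0,"ty":0,"tz":0,"ax":0,"ay":0,"az":0,"gripper":0.5},
  {"tx":0,"ty":0,"tz":0,"ax":0,"ay":0,"az":0,"gripper":0.5},
  {"tx":0,"ty":0,"tz":-2,"ax":0,"ay":0,"az":0,"gripper":0.5},
  {"tx":0,"ty":0,"tz":-6,"ax":0,"ay":0,"az":0,"gripper":0.5},
  {"tx":0,"ty":0,"tz":-10,"ax":0,"ay":0,"az":0,"gripper":0.5},
  {"tx":0,"ty":0,"tz":-10,"ax":0,"ay":0,"az":0,"gripper":0.5},
])

```text
t: 9.1
position: [0.4979, -0.1306, 0.2418]
tcp_rot: [0.005, 0.543, 0.84, 0.001]
wrist_force: [1.1, 0.3, 1.2]
opening: 0.0426
finger_force: 0.0
```

```bash
python3 - <<'E'
from h import *
np.set_printoptions(precision=4,suppress=True)
go((.4939,.038,.23),-.0995)
ims=[]
for c,(x,y) in (("side",(260,110)),("top",(290,180))):
    im=camera(c); ims.append(cv2.resize(im[y:y+110,x:x+110],None,fx=3.6,fy=3.6,interpolation=cv2.INTER_CUBIC))
    for d in spot_point(c,"lid_handle")[:2]: print(c,d["conf"],w(c,d["location"]))
cv2.imwrite("pics/n2.png",np.hstack(ims))
E
```

```text
t 9.1 pos [ 0.4979 -0.1306  0.2418] shift cm [15.55  6.56  1.1 ] turn [0.009 0.006 0.523] F [1.1 0.3 1.2] op 0.04256824597052391
side 0.82 [0.494  0.0394 0.1397]
top 0.58 [0.4937 0.0358 0.1431]
```

View pics/n2.png

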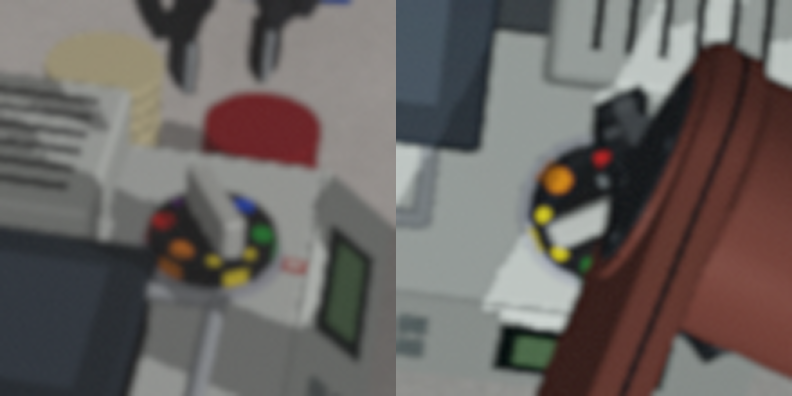

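The turret is clicked over: green at (262,235) now faces the mark at (293,265), and the bar has turned 60°. Next I move above the handle.

Emit:
send_rows([
  {"tx":4,"ty":1.6,"tz":0.5,"ax":0,"ay":0,"az":0.13,"gripper":0.4},
  {"tx":8,"ty":3.3,"tz":1,"ax":0,"ay":0,"az":0.26,"gripper":0.4},
  {"tx":12,"ty":5,"tz":1.1,"ax":0,"ay":0,"az":0.39,"gripper":0.4},
  {"tx":15.5,"ty":6.6,"tz":1.1,"ax":0.01,"ay":0.01,"az":0.523,"gripper":0.4},
  {"tx":15.5,"ty":6.6,"tz":1.1,"ax":0,"ay":0,"az":0.523,"gripper":0.4},
  {"tx":15.5,"ty":6.6,"tz":1.1,"ax":0,"ay":0,"az":0.523,"gripper":0.4},
  {"tx":15.5,"ty":6.6,"tz":1.1,"ax":0,"ay":0,"az":0.523,"gripper":0.4},
])

```text
t: 10.0
position: [0.4906, 0.0387, 0.2232]
tcp_rot: [-0.0, 0.741, 0.672, -0.001]
wrist_force: [0.0, 0.4, -0.1]
opening: 0.0339
finger_force: 0.0
```

```bash
python3 - <<'E'
from h import *
go((.4938,.0375,.143),-.0995)
E
```

```text
t 10.0 pos [0.49059961 0.03865612 0.22321655] shift cm [-0.08  0.34  8.02] turn [-0.002  0.001  0.002] F [ 0.   0.4 -0.1] op 0.03394378972689992
```

Descend part-way and look from near.

Emit:
send_rows([
  {"tx":-0.1,"ty":0.3,"tz":2,"ax":0,"ay":0,"az":0,"gripper":0.4},
  {"tx":-0.1,"ty":0.3,"tz":4.5,"ax":0,"ay":0,"az":0,"gripper":0.4},
  {"tx":-0.1,"ty":0.3,"tz":5,"ax":0,"ay":0,"az":0,"gripper":0.4},
  {"tx":-0.1,"ty":0.3,"tz":5,"ax":0,"ay":0,"az":0,"gripper":0.4},
])

```text
t: 10.4
position: [0.4931, 0.0371, 0.1731]
tcp_rot: [-0.001, 0.742, 0.671, -0.001]
wrist_force: [-0.4, 0.4, -0.4]
opening: 0.034
finger_force: 0.0
```

```bash
python3 - <<'E'
from h import *
go((.4938,.0375,.143),-.0995)
ims=[]
for c,(x,y) in (("side",(260,130)),("top",(220,170))):
    im=camera(c); ims.append(cv2.resize(im[y:y+110,x:x+110],None,fx=3.6,fy=3.6,interpolation=cv2.INTER_CUBIC))
    for d in spot_point(c,"lid_handle")[:1]: print(c,d["conf"],w(c,d["location"]))
cv2.imwrite("pics/n3.png",np.hstack(ims))
E
```

```text
t 10.4 pos [0.4931049  0.03708297 0.17308396] shift cm [0.05 0.07 3.01] turn [-0.003  0.    -0.001] F [-0.4  0.4 -0.4] op 0.03403196866177799
side 0.97 [0.48999776 0.04002993 0.14323261]
```

View pics/n3.png

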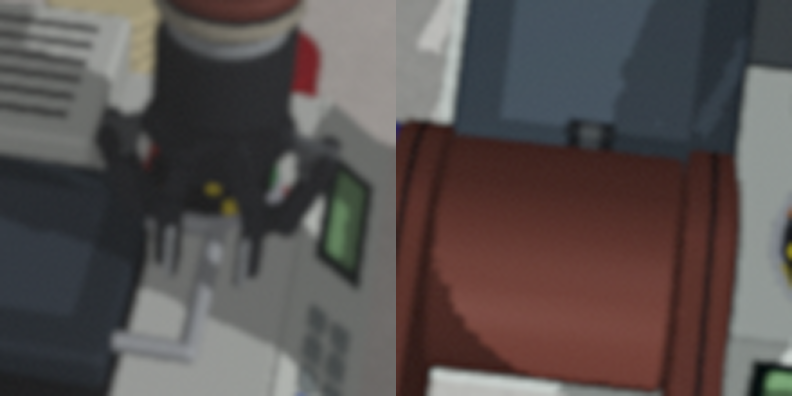

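The fingertips (170,270 and 245,275) straddle the handle bar (210,265). I'll go down and close.

Emit:
send_rows([
  {"tx":0,"ty":0,"tz":1.5,"ax":0,"ay":0,"az":0,"gripper":0.4},
  {"tx":0,"ty":0,"tz":3,"ax":0,"ay":0,"az":0,"gripper":0.4},
  {"tx":0,"ty":0,"tz":3,"ax":0,"ay":0,"az":0,"gripper":0.4},
  {"tx":0,"ty":0,"tz":3,"ax":0,"ay":0,"az":0,"gripper":0},
  {"tx":0,"ty":0,"tz":3,"ax":0,"ay":0,"az":0,"gripper":0},
  {"tx":0,"ty":0,"tz":3,"ax":0,"ay":0,"az":0,"gripper":0},
  {"tx":0,"ty":0,"tz":3,"ax":0,"ay":0,"az":0,"gripper":0},
], squeeze=25)

```text
t: 11.3
position: [0.4944, 0.038, 0.145]
tcp_rot: [0.0, 0.741, 0.671, 0.0]
wrist_force: [-2.0, -0.1, 2.4]
opening: 0.0108
finger_force: 24.5
```

```bash
python3 - <<'E'
from h import *
s=get_state();p=s["position"];print(p,s["opening"],s["wrist_force"],s["finger_force"])
A=rot(s["tcp_rot"]);r=np.hypot(.187,.013);e0=np.arctan2(.013,.187);f=np.array([np.cos(-.0995),np.sin(-.0995),0])
for th in np.radians([2,5,10,15,20,25,30,35,40,45,50,55,60]):
    g=f*r*(np.cos(e0)-np.cos(e0+th))+np.array([0,0,r*(np.sin(e0+th)-np.sin(e0))])
    print(round(np.degrees(th)),(A.inv().apply(g)*100).round(2))
E
```

```text
[0.49439951 0.03804366 0.14504156] 0.010774856680692809 [-2.01598065 -0.14552445  2.38273079] 24.54720765352249
2 [-0.    0.06 -0.65]
5 [-0.    0.19 -1.62]
10 [-0.    0.51 -3.23]
15 [-0.    0.98 -4.79]
20 [-0.    1.58 -6.32]
25 [-0.    2.31 -7.78]
30 [-0.    3.17 -9.17]
35 [ -0.     4.14 -10.49]
40 [ -0.     5.22 -11.71]
45 [ -0.     6.41 -12.83]
50 [ -0.     7.69 -13.85]
55 [-1.000e-02  9.060e+00 -1.475e+01]
60 [-1.000e-02  1.049e+01 -1.553e+01]
```

Emit:
send_rows([
  {"tx":0,"ty":0.06,"tz":-0.65,"ax":0.01,"ay":0,"az":0,"gripper":0},
  {"tx":0,"ty":0.19,"tz":-1.62,"ax":0.03,"ay":0,"az":0,"gripper":0},
  {"tx":0,"ty":0.33,"tz":-2.4,"ax":0.04,"ay":0,"az":0,"gripper":0},
  {"tx":0,"ty":0.51,"tz":-3.23,"ax":0.05,"ay":0,"az":0,"gripper":0},
  {"tx":0,"ty":0.73,"tz":-4.0,"ax":0.06,"ay":0,"az":0,"gripper":0},
  {"tx":0,"ty":0.98,"tz":-4.79,"ax":0.08,"ay":0,"az":0,"gripper":0},
  {"tx":0,"ty":1.27,"tz":-5.57,"ax":0.09,"ay":0,"az":0,"gripper":0},
  {"tx":0,"ty":1.58,"tz":-6.32,"ax":0.1,"ay":0,"az":0,"gripper":0},
  {"tx":0,"ty":1.58,"tz":-6.32,"ax":0.1,"ay":0,"az":0,"gripper":0},
], squeeze=35)

```text
t: 12.2
position: [0.5099, 0.0365, 0.2084]
tcp_rot: [-0.037, 0.74, 0.67, -0.034]
wrist_force: [-2.1, 0.9, -2.1]
opening: 0.0107
finger_force: 34.3
```

```bash
cat >> h.py <<'E'
def lid(ths,P0=np.array([.4944,.038,.145])):
    s=get_state();A=rot(s["tcp_rot"]);p=s["position"];r=np.hypot(.187,.013);e0=np.arctan2(.013,.187);f=np.array([np.cos(-.0995),np.sin(-.0995),0])
    print(p,s["opening"],s["wrist_force"],s["finger_force"])
    P0=P0+[0,0,-.003]; now=p+A.apply([0,0,.003]); H=P0+f*.187-[0,0,.013]
    d=now-H; print("angle from grasp pt",np.degrees(np.arctan2(d[2],-d@f)-e0), "radius",np.hypot(d[2],d@f))
    for th in np.radians(ths):
        g=H-f*r*np.cos(e0+th)+np.array([0,0,r*np.sin(e0+th)])-now
        print(round(np.degrees(th)),(A.inv().apply(g)*100).round(2))
E
python3 -c "
from h import *
lid([23,26,30,35,40,45,50,55,60])"
```

```text
[0.5099395  0.03650504 0.2084133 ] 0.010685841226840692 [-2.12994623  0.85609871 -2.05255309] 34.27452743053436
angle from grasp pt 20.019627743297686 radius 0.18793346986292267
23 [-0.01  0.37 -0.9 ]
26 [-0.01  0.75 -1.81]
30 [-0.01  1.33 -2.98]
35 [-0.01  2.17 -4.39]
40 [-0.01  3.12 -5.72]
45 [-0.01  4.19 -6.96]
50 [-0.01  5.36 -8.1 ]
55 [-0.01  6.62 -9.13]
60 [-1.000e-02  7.970e+00 -1.005e+01]
```

Emit:
send_rows([
  {"tx":0,"ty":0.37,"tz":-0.9,"ax":0.02,"ay":0,"az":0,"gripper":0},
  {"tx":0,"ty":0.75,"tz":-1.81,"ax":0.03,"ay":0,"az":0,"gripper":0},
  {"tx":0,"ty":1.33,"tz":-2.98,"ax":0.05,"ay":0,"az":0,"gripper":0},
  {"tx":0,"ty":2.17,"tz":-4.39,"ax":0.08,"ay":0,"az":0,"gripper":0},
  {"tx":0,"ty":3.12,"tz":-5.72,"ax":0.1,"ay":0,"az":0,"gripper":0},
  {"tx":0,"ty":4.19,"tz":-6.96,"ax":0.13,"ay":0,"az":0,"gripper":0},
  {"tx":0,"ty":5.36,"tz":-8.1,"ax":0.16,"ay":0,"az":0,"gripper":0},
  {"tx":0,"ty":6.1,"tz":-8.75,"ax":0.18,"ay":0,"az":0,"gripper":0},
  {"tx":0,"ty":6.62,"tz":-9.13,"ax":0.2,"ay":0,"az":0,"gripper":0},
  {"tx":0,"ty":6.62,"tz":-9.13,"ax":0.2,"ay":0,"az":0,"gripper":0},
])

```text
t: 13.2
position: [0.584, 0.0293, 0.2946]
tcp_rot: [-0.112, 0.733, 0.664, -0.101]
wrist_force: [-10.1, -0.2, 11.0]
opening: 0.0106
finger_force: 34.8
```

```bash
python3 - <<'E'
from h import *
np.set_printoptions(precision=4,suppress=True)
lid([58,60])
ims=[]
for c,(x,y) in (("side",(200,70)),("top",(210,120))):
    im=camera(c); ims.append(cv2.resize(im[y:y+200,x:x+180],None,fx=2.2,fy=2.2,interpolation=cv2.INTER_CUBIC))
    for t in ("lid_handle","lid"):
      for d in spot_point(c,t)[:1]: print(c,t,d["conf"],w(c,d["location"]))
cv2.imwrite("pics/n4.png",np.hstack(ims))
E
```

```text
[0.584  0.0293 0.2946] 0.01062135417238238 [-10.0855  -0.2233  11.0173] 34.82713222503662
angle from grasp pt 55.00567953780906 radius 0.18992920471678673
58 [-0.02  0.86 -0.55]
60 [-0.02  1.32 -1.01]
side lid_handle 0.96 [0.5785 0.0324 0.287 ]
side lid 0.97 [0.6813 0.0198 0.1225]
top lid_handle 0.95 [0.5789 0.0269 0.2855]
```

View pics/n4.png

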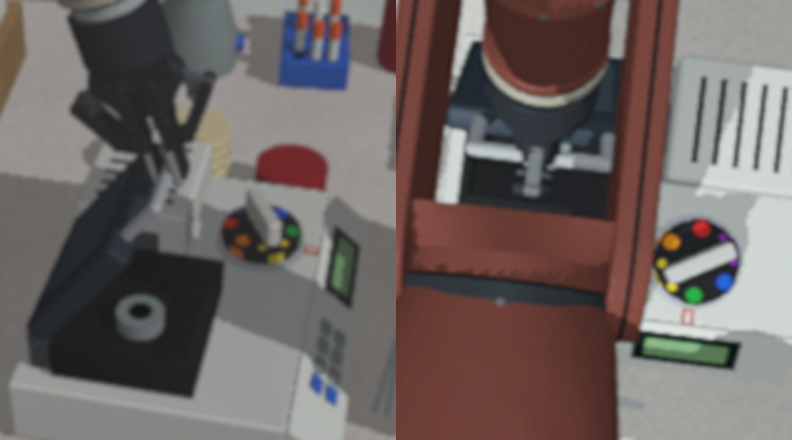

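Lid at about 54–55° with the turret at green; a radial load of about 15 N shows my radius is slightly short. I'll advance about 5° and ease outward.

```bash
python3 - <<'E'
from h import *
s=get_state();A=rot(s["tcp_rot"]);q=-.0995;ax=np.array([-np.sin(q),np.cos(q),0])
f=np.array([np.cos(q),np.sin(q),0]);H=np.array([.4944,.038,.142])+f*.187-[0,0,.013]
n=s["position"]+A.apply([0,0,.003])-H
for a in (2,4,5.5):
  m=R.from_rotvec(ax*np.radians(a)).apply(n);u=m-ax*(m@ax);u/=np.linalg.norm(u)
  print(a,(A.inv().apply(m-n+.0025*u)*100).round(2))
print(s["wrist_force"],s["joints"])
E
```

```text
2 [-0.    0.27 -0.66]
4 [-0.    0.74 -1.14]
5.5 [-0.    1.1  -1.49]
[-8.7927766   1.02729026  8.65625438] [-0.08664976  0.32643812  1.34799454  0.00361672  1.76852505  0.01219285]
```

Emit:
send_rows([
  {"tx":0,"ty":0.27,"tz":-0.66,"ax":0.01,"ay":0,"az":0,"gripper":0},
  {"tx":0,"ty":0.74,"tz":-1.14,"ax":0.03,"ay":0,"az":0,"gripper":0},
  {"tx":0,"ty":1.1,"tz":-1.49,"ax":0.05,"ay":0,"az":0,"gripper":0},
  {"tx":0,"ty":1.1,"tz":-1.49,"ax":0.05,"ay":0,"az":0,"gripper":0},
  {"tx":0,"ty":1.1,"tz":-1.49,"ax":0.05,"ay":0,"az":0,"gripper":0},
])

```text
t: 14.0
position: [0.5992, 0.0278, 0.3032]
tcp_rot: [-0.129, 0.73, 0.661, -0.117]
wrist_force: [-3.4, 2.4, 2.7]
opening: 0.0107
finger_force: 35.2
```

```bash
python3 - <<'E'
from h import *
np.set_printoptions(precision=4,suppress=True)
lid([60])
q=-.0995;f=np.array([np.cos(q),np.sin(q),0])
for i in range(3):
 for c in ("side","top"):
  camera(c);r={}
  for t in ("lid_handle","lid"):
    for d in spot_point(c,t)[:1]: r[t]=w(c,d["location"])
  if "lid_handle" in r:
    h=r["lid_handle"]-np.array([.6800,.0186,.127]); print(c,r,"angle",np.degrees(np.arctan2(h[2],-h@f))-3.98)
    if "lid" in r:
      h=r["lid_handle"]-r["lid"];print("   own hinge",np.degrees(np.arctan2(h[2],-h@f))-3.98,np.linalg.norm(h))
# outline check: lid corners projected at several angles, fit against mask
m={c:outline_of(c,"lid") for c in ("side","top")}
H=np.array([.680,.0186,.127]);g=np.array([-f[1],f[0],0])
from scipy.spatial import ConvexHull
for c in m:
  if not m[c]: continue
  mk=m[c][0]["mask"]
  for a in range(50,71,4):
    th=np.radians(a);ex=f*np.cos(th)-np.array([0,0,np.sin(th)]);ez=np.cross(ex,g)
    ims=np.zeros(mk.shape,np.uint8)
    P=np.array([proj(c,H+x*ex+y*g+z*ez) for x in(-.145,-.003) for y in(-.085,.085) for z in(0,.026)])
    cv2.fillConvexPoly(ims,cv2.convexHull(P.astype(np.float32)).astype(np.int32),1)
    print(c,a,"IoU",(mk&(ims>0)).sum()/(mk|(ims>0)).sum(), "out", (mk&(ims==0)).sum())
E
```

```text
[0.5992 0.0278 0.3032] 0.010676013881499712 [-3.4278  2.4362  2.6863] 35.20546495914459
angle from grasp pt 60.26005214729512 radius 0.19031076600192864
60 [-0.03  0.15  0.26]
side {'lid_handle': array([0.5942, 0.0281, 0.2936]), 'lid': array([0.6833, 0.0189, 0.1272])} angle 58.62572418057237
   own hinge 57.71178605467571 0.18894774409873233
top {'lid_handle': array([0.595 , 0.028 , 0.2937])} angle 58.8462247151456
side {'lid_handle': array([0.5937, 0.0307, 0.2913]), 'lid': array([0.6843, 0.017 , 0.1267])} angle 58.08448731807636
   own hinge 56.92228483343692 0.18838943707119027
top {'lid_handle': array([0.5948, 0.0257, 0.2934])} angle 58.8348314804423
side {'lid_handle': array([0.5958, 0.0304, 0.2958]), 'lid': array([0.6795, 0.0188, 0.1258])} angle 59.29883687615786
   own hinge 59.60425675972064 0.18986155482350814
top {'lid_handle': array([0.596 , 0.0264, 0.2918])} angle 58.91145986027065
side 50 IoU 0.601688951442646 out 63
side 54 IoU 0.7072289156626506 out 12
side 58 IoU 0.7590467784642542 out 53
side 62 IoU 0.603195164075993 out 376
side 66 IoU 0.44567533020877714 out 727
side 70 IoU 0.282824427480916 out 1032
top 50 IoU 0.3946157386102163 out 0
top 54 IoU 0.42975413948820873 out 2
top 58 IoU 0.3855888429752066 out 222
top 62 IoU 0.32994652406417113 out 481
top 66 IoU 0.26407657657657657 out 777
top 70 IoU 0.19537503705899792 out 1056
```

Every estimate falls at 57–60°, and the force is small. One last nudge of about 1.5°, settle, and hand in.

Emit:
send_rows([
  {"tx":0,"ty":0.2,"tz":-0.15,"ax":0,"ay":0,"az":0,"gripper":0},
  {"tx":0,"ty":0.4,"tz":-0.3,"ax":0,"ay":0,"az":0,"gripper":0},
  {"tx":0,"ty":0.4,"tz":-0.3,"ax":0,"ay":0,"az":0,"gripper":0},
  {"tx":0,"ty":0.4,"tz":-0.3,"ax":0,"ay":0,"az":0,"gripper":0},
  {"tx":0,"ty":0.4,"tz":-0.3,"ax":0,"ay":0,"az":0,"gripper":0},
  {"tx":0,"ty":0.4,"tz":-0.3,"ax":0,"ay":0,"az":0,"gripper":0},
])

```text
t: 15.6
position: [0.6035, 0.0273, 0.3054]
tcp_rot: [-0.129, 0.73, 0.661, -0.117]
wrist_force: [-5.9, 2.9, 7.6]
opening: 0.0105
finger_force: 35.4
```

```bash
python3 - <<'E'
from h import *
lid([])
for c in ("side","top"):
  camera(c)
  for d in spot_point(c,"lid_handle")[:1]:
    p=w(c,d["location"]);h=p-np.array([.68,.0186,.127]);print(c,p,np.degrees(np.arctan2(h[2],-h@np.array([.995,-.0993,0])))-3.98)
print(finish_job())
E
```

```text
[0.60353863 0.02734213 0.30544967] 0.010464751600325214 [-5.87531217  2.89950973  7.63438888] 35.4333633184433
angle from grasp pt 61.73062983297995 radius 0.1904989014118887
side [0.59531822 0.02924243 0.29699056] 59.3687612998845
top [0.6006039  0.02540065 0.29664247] 60.86239387436181
the job is handed in; nothing more can be done
None
```

The job is handed in: the turret was clicked on to green and let go (checked in the camera pictures), and the arm is holding the lid at an estimated 59–62 degrees; no verdict came back.

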